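# Set the drying cabinet's door stay to its middle airing hole

### The arm

A 6-joint arm with a two-finger parallel gripper is mounted at the origin on a cart in front of the work surface, level with it; the furniture and walls round the work are solid. World frame = base frame: x ahead of the robot, y to its left, z up, the work surface at z = 0. Lengths are in m, angles in degrees, forces in N, time in s.
With the tool pointing down it reaches from about 0.25 to 0.725 m from the base axis. Payload 9.7 kg.
Tool frame: the origin (TCP) lies midway between the tips of the shut fingers; the grasp point (between the pads) lies 19 mm behind it; z points along the fingers, y is the line along which they close (so a half turn about z gives the same grasp; the last joint's range is limited). The gripper opens to 85 mm and grips with 20 to 120 N. Pads are 22 mm wide; open, the fingers measure 114 mm over their backs; the gripper's body (76 mm by 85 mm) begins 54 mm behind the grasp point. The pads swing forward as they close: fully open they stand 13 mm farther back than shut.
Start: joints at [-68.984, 4.979, 10.078, 95.1, 0, 90], TCP at [0.197, -0.513, 0.231] pointing down, gripper open.
Joint ranges: [-179.16, 179.16], [-48.56, 103.87], [-65.8, 70.77], [-126.05, 130.52], [-82.76, 87.17], [-180, 180]. Speed limits (degrees/s): [127.2, 127.2, 147.25, 180, 180, 180].

### API

Orientations are given as [roll, pitch, yaw] about the fixed x, y, z axes, in that order (R = Rz(yaw) Ry(pitch) Rx(roll)).
In Python, from workcell import * gives the robot as it stands.
- The arm moves only by the tool servo_tool, never from a script. Its argument "moves" is a list of rows, each a list of 4 numbers: the shift along the world's x, y, z in cm, then the turn about the world's z in rad. A call has 1 to 20 rows; each row is the pose to reach, as a shift and turn from the pose commanded when the call began; what a row does not reach only later rows make up. A row lasts 1/12 s, in which the tool goes at most 41.7 mm and 7.16 degrees, less where a joint would pass 70% of its speed; a pose out of reach is approached as far as the arm can. A call with a gripper value outside its range is refused whole. "claw" is the closure, from 0 (fully open) to 1 (shut), set as the call begins (left out, the last holds). The fingers move at their own pace and stop on an object; "force" is the grip in N (left out, the last holds). Time passes only in rows, so rows that repeat a pose let the fingers close. It gives the time, the measured TCP pose, the force, the opening and the grip force at its end, in the units of the state.
- get_obs(): the state, without advancing time (a new reading comes with each control period).
- camera(name): name is "side" or "top"; returns the picture (400x640x3 uint8, red, green, blue); there is no depth.
- get_calibration(name): a dict with "fx", "fy", "cx", "cy" (pixels), "k1" (the pictures are not rectified: a ray, as slopes to the right and down, at radius r is drawn at 1 + k1 r^2 times it, then the intrinsics apply), "rvec" (rotation vector, rad) and "tvec" (3), from world to camera coordinates, as OpenCV has them. Camera axes: x right, y down, z forward; pixel columns grow to the right and rows downward; lengths in m; the calibration is good to about 2 mm. A picture is of the moment at which its call begins. get_calibration takes no time and is no camera call.
- job_done(): hands the job in; it is judged then, once.
The state is a dict: "time": time; "q": joint angles; "qd": joint speeds; "joint_efforts": joint torques, N m; "ee_pos": TCP position; "tcp_rot": TCP orientation; "wrist_force": force on the tool from outside, world axes, zero at the start; "torque": the same for the moment, N m; "opening": finger opening in m; "grasp_force": force on a finger pad.
Only numpy, scipy, OpenCV 4.12 (cv2) and the standard library are available. Lean on these libraries where they do the work, as an engineer would, in place of code of your own. Each camera call takes 0.05 s, during which the arm holds its last target. There are 200 camera calls.

### The job

The small drying cabinet is shut and its washed plate lids need airing: lift the perforated stay on the roof off its pin, draw the sprung door open with it, and put the middle one of the three round holes over the pin, pressed fully home so that the stay holds the door ajar when you let go. Be gentle: do not force the stay against the pin, do not let the door snap back, and leave the things on and around the cabinet where they are.

Things in the scene. Friction and masses are not known exactly. Their poses are not given: they have to be found in the camera images.
- cabinet: white bench-top drying cabinet, 200 deep x 300 wide x 165 high (mm), fixed; origin at the centre of its underside, x towards its back, y to its left seen from the front, z up; flat roof 165 above the origin. The door is on its front (-x). The hinge line of the door is vertical at x -110, y +138.
- door (a joint): clear-paned door, angle in rad: 0 shut, grows as it opens towards the robot (seen from above its free right end swings to -x). A spring shuts it (0.24 N m at 0, rising 0.3 N m per rad). The stay's pivot stands on its top rail 140 mm from the hinge line: at angle a, cabinet frame, at x -110 - 140 sin a, y 138 - 140 cos a, z 179.
- swivel (a joint): sideways turn of the stay about the pivot, rad: the stay points along the cabinet's x turned by (swivel - door) about z; loose, range -0.5 to 1.4.
- stay (a joint): tilt of the stay about the pivot's cross bolt, rad: 0 lying flat, fully home on the pin's collar; grows as the knob end is raised, to 0.6. Stiff: it stays where it is put and takes about 1.5 N at the knob to move. With the stay lying on top of the pin it reads 0.07 to 0.1 near the round holes.
- stay_knob (a point): point to grip on the black upright knob, 16 mm in diameter and 34 tall, at the free end of the stay, 202 mm from the pivot: on the knob's axis, 22 mm above the stay's top face (24 above its middle plane). x along the stay from the pivot to the knob, z up along the knob.
- target_hole (a point): centre of the wanted hole on the stay's underside. The stay is a flat steel bar 22 wide, 4 thick; from the pivot it has a slot 35 x 10.5 mm (centre at 62; over the pin at the start, door shut), three round holes of 10.5 mm at 100, 132 (the middle one, this) and 164, then the knob at 202. Axes as stay_knob.
- pin_plate: steel plate 74 x 36 x 3 mm fixed on the roof; origin at the centre of its underside, at x -48, y -2 in the cabinet frame, axes as the cabinet's. On it stands a steel pin, 8 mm thick, tapered tip, 12 tall above an 18 mm collar whose top is 12 above the roof. The pin is clamped on the plate's x axis, anywhere from x -12 to +12 mm: set afresh each time, not measured, does not shift.
- vial_3: small reagent vial with a green cap, 22 mm in diameter, 46 tall, loose on the right part of the cabinet's roof; origin at the centre of its underside
- label_tape: blue roll of label tape, 60 mm in diameter, 19 thick, lying loose on the left part of the cabinet's roof; origin at the centre of its underside
- timer: white bench timer 69 x 69 x 19 mm on the worktop right of the cabinet; origin at the centre of its underside
- needle_cup: orange needle cup with red lid, 120 mm in diameter, 130 tall, right of the cabinet at the back; origin at the centre of its underside
- well_plate_1: clear 96-well plate 128 x 86 x 14 mm on the worktop at the front left; origin at the centre of its underside
- marker_1: marker pen 136 mm long, 14 thick, lying on the worktop at the front left; origin at its middle, underside

How it is judged (in metres and radians):
On the way, in this order (a step that is already met when the one before it is completed fails the run):
1. the stay is lifted off its pin while the door is still shut (value of joint stay above 0.12 rad and value of joint door below 0.15 rad), for 0.1 s.
2. the door is drawn open with the stay off the pin (value of joint stay above 0.05 rad and value of joint door above 0.36 rad), for 0.1 s.
At the end, for the whole second after the job is handed in: The middle round hole is over the pin and home on its collar: its centre is within 17 mm of the plate's centre lengthways, 3 mm sideways and under 15 mm above the plate's underside; the door stands still, held ajar by the stay alone; the bystanders are within 15 mm of where they stood (value of joint door above 0.35 rad and x of target_hole in the frame of pin_plate between -0.017 and 0.017 m and y of target_hole in the frame of pin_plate between -0.003 and 0.003 m and z of target_hole in the frame of pin_plate below 0.015 m and velocity of joint door between -0.03 and 0.03 rad/s and not (distance of any of vial_3, label_tape, timer, needle_cup, well_plate_1, marker_1 from where it was at the start of the episode above 0.015 m)); the robot touches nothing.
It fails at once if the stay is pressed or dragged against the pin, its collar or plate with more than 45 N (contact force between pin_plate and anything else above 45 N).
It fails at once if the door snaps back (closes faster than 1 rad/s) (velocity of joint door below -1 rad/s).
It fails at once if a thing on or around the cabinet is shifted by more than 15 mm (distance of any of vial_3, label_tape, timer, needle_cup, well_plate_1, marker_1 from where it was at the start of the episode above 0.015 m).
It also fails if it takes over 67 s, if anything falls off the work surface, if the arm or the gripper's body presses on something with over 40 N, if the wrist force passes 120 N, or if a joint passes its speed limit or range.

## Working session

There is one attempt and no reset: what is moved stays moved. The work goes in short steps, Python scripts to look and compute and a tool call to move; the robot and the scene stay as the last step left them, time stands still between calls to the robot, and variables do not carry over. Pictures are saved under pics/ and viewed, at most 10 in all, crops included, and the job is handed in when it is done.

Besides the shell and the picture viewer there is one more tool, called after "Emit:" as a command line: name --pt "numbers of a row" for each row, then --argument value for the rest. servo_tool: Moves the arm, as the interface text tells. Its arguments: {"type":"object","properties":{"moves":{"type":"array","items":{"type":"array","items":{"type":"number"}}},"claw":{"type":"number"},"force":{"type":"number"}},"required":["moves"]}

```bash
mkdir -p pics
cat > h.py <<'E'
from workcell import *
import numpy as np, cv2
def cal(n):
    c=get_calibration(n); R=cv2.Rodrigues(np.array(c['rvec'],float))[0]; return c,R,np.array(c['tvec'],float).ravel()
def ray(n,u,v):
    c,R,t=cal(n); K=np.array([[c['fx'],0,c['cx']],[0,c['fy'],c['cy']],[0,0,1.]])
    xd=np.array([(u-c['cx'])/c['fx'],(v-c['cy'])/c['fy']]); x=xd.copy()
    for _ in range(30): x=xd/(1+c['k1']*(x@x))
    d=R.T@np.array([x[0],x[1],1]); return -R.T@t,d/np.linalg.norm(d)
def onz(n,u,v,z):
    o,d=ray(n,u,v); return o+d*(z-o[2])/d[2]
def proj(n,p):
    c,R,t=cal(n); q=R@np.array(p)+t; x=q[:2]/q[2]; x=x*(1+c['k1']*(x@x)); return np.array([c['fx']*x[0]+c['cx'],c['fy']*x[1]+c['cy']])
def tri(n1,p1,n2,p2):
    A=np.zeros((3,3));b=np.zeros(3);rs=[ray(n1,*p1),ray(n2,*p2)]
    for o,d in rs:
        P=np.eye(3)-np.outer(d,d);A+=P;b+=P@o
    X=np.linalg.solve(A,b); return X,[np.linalg.norm((np.eye(3)-np.outer(d,d))@(X-o)) for o,d in rs]
def snap(n,f):
    im=camera(n); cv2.imwrite('pics/'+f,cv2.cvtColor(np.array(im),cv2.COLOR_RGB2BGR)); return im
E
python3 - <<'E'
from h import *
snap('top','t0.png');snap('side','s0.png')
for n in('top','side'):
    c,R,t=cal(n);print(n,c['fx'],c['k1'],-R.T@t,R[2])
o=get_obs();print(o['time'],o['ee_pos'],o['tcp_rot'],o['opening'],o['wrist_force'])
E
```

```text
top 426.8332953953244 0.03929851771882346 [0.34549909 0.02618696 1.61406194] [ 0.06948364 -0.0021048  -0.99758087]
side 380.00280224981464 0.025926193347930396 [ 0.3340393  -0.83101876  0.8582118 ] [ 0.09398967  0.77134755 -0.62943538]
0.1 [ 0.1971713  -0.51323754  0.23067349] [-1.79934464e+02  1.33181575e-03  2.10171166e+01] 0.08540948037017279 [-0.7254951  -0.22595876  0.47366306]
```

View pics/t0.png

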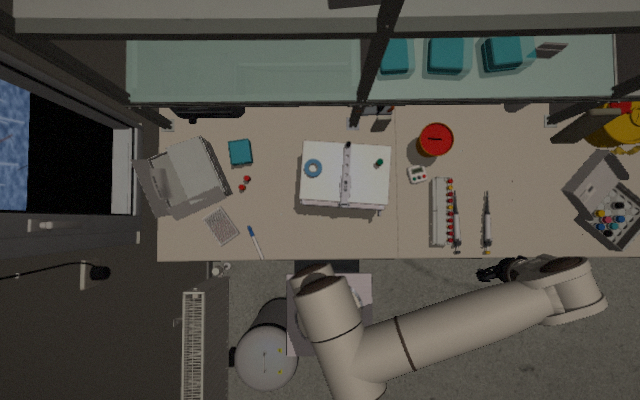

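View pics/s0.png

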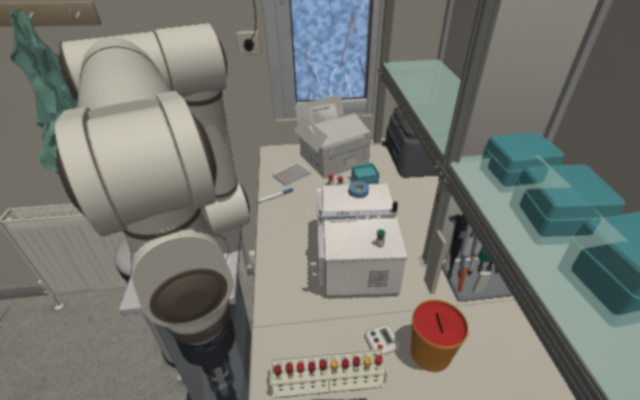

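The top view shows the cabinet at about (300–391, 141–210), the knob near (347,145), the vial at (379,162) and the tape at (313,168). The side view shows the roof at (320–400, 187–260), with the knob near (395,206). I'll enlarge both.

Run:
```python
from h import *
a=cv2.imread('pics/t0.png')[132:217,292:402];b=cv2.imread('pics/s0.png')[175:300,305:415]
a=cv2.resize(a,None,fx=5,fy=5,interpolation=cv2.INTER_CUBIC);b=cv2.resize(b,None,fx=4.5,fy=4.5,interpolation=cv2.INTER_CUBIC)
cv2.imwrite('pics/ca.png',a);cv2.imwrite('pics/cb.png',b);print(a.shape,b.shape)
```

```text
(425, 550, 3) (562, 495, 3)
```

View pics/ca.png

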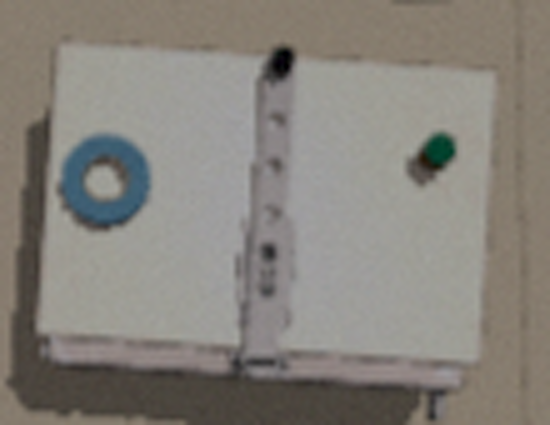

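View pics/cb.png

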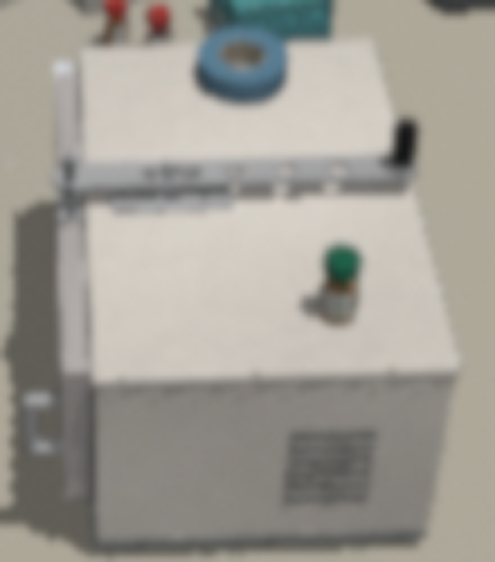

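The top crop shows the roof corners at crop pixels (58,43), (494,71), (38,332) and (478,361). The knob's top is near (284,58), and the slot is dark around (268,252–295). The side crop shows the knob at (403,120–163), standing clear of the tape and the vial.

```bash
cat > meas.py <<'E'
from h import *
im=cv2.imread('pics/t0.png')
cr=lambda u,v:((u+.5)/5-.5+292,(v+.5)/5-.5+132)
cs=lambda u,v:((u+.5)/4.5-.5+305,(v+.5)/4.5-.5+175)
M=np.array([[.1,.15],[.1,-.15],[-.1,.15],[-.1,-.15]])
W=np.array([onz('top',*cr(*p),.165)[:2] for p in[(58,43),(494,71),(38,332),(478,361)]])
c=W.mean(0);H=M.T@(W-c);U,S,Vt=np.linalg.svd(H);R=(U@Vt).T
th=np.arctan2(R[1,0],R[0,0]);print('top cab',c,np.degrees(th),'res mm',((M@R.T+c-W)*1000).round(1).tolist())
W2=np.array([onz('side',*cs(*p),.165)[:2] for p in[(385,40),(462,370),(82,45),(95,380)]])
c2=W2.mean(0);U,S,Vt=np.linalg.svd(M.T@(W2-c2));R2=(U@Vt).T
print('side cab',c2,np.degrees(np.arctan2(R2[1,0],R2[0,0])),((M@R2.T+c2-W2)*1000).round(1).tolist())
print('knob top side/top tri',tri('top',cr(284,56),'side',cs(405,123)))
k=R@np.array([-.11+.202,-.002])+c;print('knob pred',k)
hsv=cv2.cvtColor(im,cv2.COLOR_BGR2HSV)
print('dark stay pixels');s=im[180:193,342:350].mean(2).round();print(s.astype(int))
E
python3 meas.py
```

```text
top cab [ 0.51102937 -0.0565148 ] -4.320922807463696 res mm [[0.6, 0.3], [0.4, -0.4], [-0.5, 0.3], [-0.5, -0.3]]
side cab [ 0.51255706 -0.06028999] -5.3592128329970725 [[-3.7, -1.3], [0.3, 1.1], [3.0, -2.5], [0.3, 2.7]]
knob top side/top tri (array([ 0.60127281, -0.06627753,  0.21389618]), [np.float64(0.0007141514979867239), np.float64(0.0007141514979868878)])
knob pred [ 0.60261719 -0.06544066]
dark stay pixels
[[109 134 121 111 114 131 140 136]
 [108 123  88  61  70 118 133 136]
 [112 121  89  51  49 110 135 135]
 [124 132  96  68  65 111 135 137]
 [121 128 116 102 105 129 137 137]
 [123 125 120 119 111 130 139 138]
 [123 127 101 107  94 124 138 138]
 [123 132 106 107 108 130 140 141]
 [125 122 106 107 109 132 140 142]
 [124 115  92  87  91 125 138 141]
 [126 127  88  71  89 128 136 140]
 [132 135 118 108 119 135 138 142]
 [127 135 134 134 136 139 140 142]]
```

Run:
```python
from h import *
print('shelf corner',tri('top',(131,103),'side',(385,66)))
for z in (.3,.4,.5,.6):print(z,'edge mid',onz('top',345,103,z).round(3), 'side edge', onz('side',442,165,z).round(3))
for z in (0,.1,.2):print(z,'rack front',onz('top',358,129,z).round(3),onz('top',390,129,z).round(3),'side post top/bot',onz('side',437,232,z).round(3),onz('side',430,290,z).round(3))
a=cv2.imread('pics/t0.png')[90:160,320:420];cv2.imwrite('pics/cc.png',cv2.resize(a,None,fx=6,fy=6,interpolation=cv2.INTER_CUBIC))
```

```text
shelf corner (array([0.71182914, 0.59372552, 0.33958947]), [np.float64(0.006744750813519293), np.float64(0.006744750813519276)])
0.3 edge mid [ 0.712 -0.052  0.3  ] side edge [ 0.727 -0.033  0.3  ]
0.4 edge mid [ 0.684 -0.046  0.4  ] side edge [ 0.657 -0.176  0.4  ]
0.5 edge mid [ 0.656 -0.04   0.5  ] side edge [ 0.586 -0.319  0.5  ]
0.6 edge mid [ 0.628 -0.034  0.6  ] side edge [ 0.516 -0.462  0.6  ]
0 rack front [ 0.694 -0.118  0.   ] [ 0.693 -0.24   0.   ] side post top/bot [ 0.786  0.019 -0.   ] [ 0.689 -0.203  0.   ]
0.1 rack front [ 0.672 -0.109  0.1  ] [ 0.671 -0.224  0.1  ] side post top/bot [ 0.734 -0.08   0.1  ] [ 0.647 -0.276  0.1  ]
0.2 rack front [ 0.651 -0.1    0.2  ] [ 0.65  -0.207  0.2  ] side post top/bot [ 0.681 -0.179  0.2  ] [ 0.606 -0.349  0.2  ]
```

View pics/cc.png

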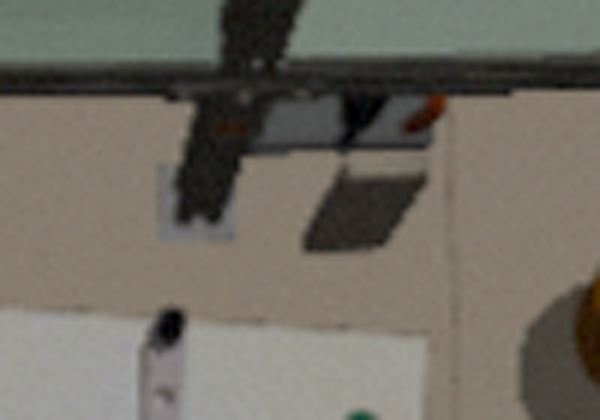

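The crop shows the shelf's front edge at x of about 0.70 m and z of about 0.34 m, with its post at about x 0.71. That leaves room around the knob at (0.602, -0.066). I'll raise the arm, cross to the knob and turn the tool.

Emit:
servo_tool --pt "0 0 3.5 0" --pt "0 0 7 0" --pt "3 3.5 7 -0.1" --pt "6 6.6 7 -0.2" --pt "9 10 7 -0.3" --pt "11.8 13 7 -0.44" --pt "14.5 16 7 -0.44" --pt "17.5 19.3 7 -0.44" --pt "20.2 22.3 7 -0.44" --pt "23 25.4 7 -0.44" --pt "25.7 28.4 7 -0.44" --pt "28.5 31.5 7 -0.44" --pt "31.2 34.4 7 -0.44" --pt "34 37.5 7 -0.44" --pt "36.8 40.6 7 -0.44" --pt "39 43 7 -0.44" --pt "40.5 44.7 7 -0.44" --pt "40.5 44.7 7 -0.44" --pt "40.5 44.7 7 -0.44" --pt "40.5 44.7 7 -0.44" --claw 0.5 --force 40

```text
time: 1.77
ee_pos: [0.602, -0.0666, 0.3009]
tcp_rot: [180.0, 0.1, -4.2]
wrist_force: [-0.0, -0.4, -0.1]
opening: 0.0427
grasp_force: 0.0
```

Emit:
servo_tool --pt "0 0 -2 0" --pt "0 0 -4 0" --pt "0 0 -6 0" --pt "0 0 -8 0" --pt "0 0 -9.5 0" --pt "0 0 -10.5 0" --pt "0 0 -11 0" --pt "0 0 -11.3 0" --pt "0 0 -11.3 0" --pt "0 0 -11.3 0"

```text
time: 2.6
ee_pos: [0.6025, -0.0667, 0.1893]
tcp_rot: [180.0, -0.1, -4.2]
wrist_force: [-0.5, 0.6, 0.6]
opening: 0.0428
grasp_force: 0.0
```

Run:
```python
from h import *
a=snap('top','t1.png')
b=snap('side','s1.png')
b=cv2.cvtColor(b,cv2.COLOR_RGB2BGR)[130:270,300:460];cv2.imwrite('pics/cd.png',cv2.resize(b,None,fx=4,fy=4,interpolation=cv2.INTER_CUBIC))
```

```text
(no output)
```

View pics/cd.png

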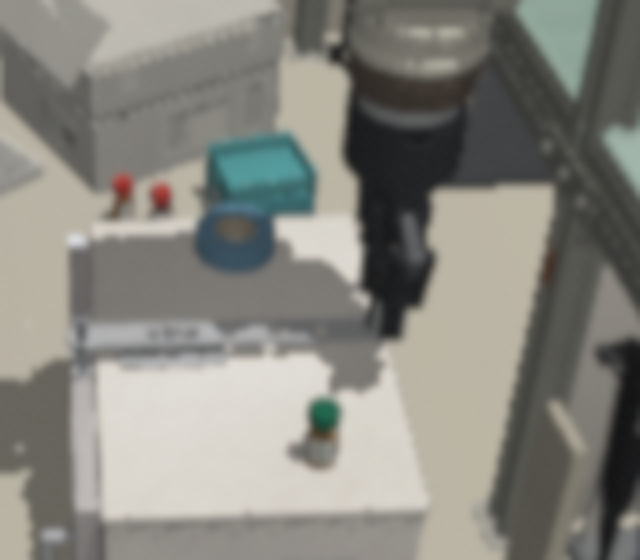

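The side crop shows the fingers straddling the knob at about (390,310). The tape and the vial are untouched. Next I'll close the gripper.

Emit:
servo_tool --pt "0 0 0 0" --pt "0 0 0 0" --pt "0 0 0 0" --pt "0 0 0 0" --pt "0 0 0 0" --pt "0 0 0 0" --pt "0 0 0 0" --pt "0 0 0 0" --claw 1 --force 40

```text
time: 3.37
ee_pos: [0.6024, -0.0664, 0.1885]
tcp_rot: [-180.0, -0.0, -4.2]
wrist_force: [1.5, 1.1, 1.6]
opening: 0.0143
grasp_force: 38.9
```

Emit:
servo_tool --pt "-0.04 0 0.3 0" --pt "-0.1 0 0.6 0" --pt "-0.15 0.01 0.9 0" --pt "-0.2 0.01 1.2 0" --pt "-0.28 0.02 1.6 0" --pt "-0.39 0.03 2.0 0" --pt "-0.5 0.03 2.4 0" --pt "-0.65 0.05 2.9 0" --pt "-0.8 0.06 3.4 0" --pt "-0.97 0.07 3.95 0" --pt "-1.15 0.08 4.4 0" --pt "-1.33 0.1 4.9 0" --pt "-1.33 0.1 4.9 0" --pt "-1.33 0.1 4.9 0"

```text
time: 4.53
ee_pos: [0.5886, -0.0654, 0.2375]
tcp_rot: [180.0, 0.0, -4.2]
wrist_force: [-1.3, -0.2, -2.8]
opening: 0.0143
grasp_force: 39.1
```

```bash
cat > path.py <<'E'
import numpy as np
C=np.array([.5110,-.0567]);TH=np.radians(-4.32);h=28.5
R=np.array([[np.cos(TH),-np.sin(TH)],[np.sin(TH),np.cos(TH)]])
def P(a):return np.array([-110-140*np.sin(a),138-140*np.cos(a)])
def knob(a,t,pin):
    d=pin-P(a);d/=np.linalg.norm(d);r=202*np.cos(t)-h*np.sin(t)
    k=P(a)+r*d;z=179+202*np.sin(t)+h*np.cos(t)
    return np.r_[C+R@k/1000,(z)/1000-.019],np.arctan2(d[1],d[0])
def door_for(pin,D=132):
    from scipy.optimize import brentq
    return brentq(lambda a:np.linalg.norm(pin-P(a))-D,0,.9)
E
python3 - <<'E'
from path import *
pin=np.array([-50,-2.]);print(door_for(pin), [door_for(np.array([x,-2.])) for x in(-60,-55,-45,-36)])
k0,_=knob(0,.25,pin);print(k0)
for a in np.r_[0:.61:.05,door_for(pin)]:
    k,y=knob(a,.25,pin);print(round(a,3),((k-k0)*100).round(2),round(y,3),k.round(4))
k,y=knob(door_for(pin),0,pin);print('home',k)
E
```

```text
0.5286317731022263 [0.6051009460252714, 0.5668070032801247, 0.4906100807311226, 0.42264142045965075]
[ 0.58929514 -0.06462022  0.2375896 ]
0.0 [0. 0. 0.] 0.0 [ 0.5893 -0.0646  0.2376]
0.05 [-0.7   0.02  0.  ] -0.003 [ 0.5823 -0.0644  0.2376]
0.1 [-1.4 -0.   0. ] -0.009 [ 0.5753 -0.0646  0.2376]
0.15 [-2.11 -0.05  0.  ] -0.019 [ 0.5682 -0.0651  0.2376]
0.2 [-2.81 -0.11  0.  ] -0.032 [ 0.5612 -0.0657  0.2376]
0.25 [-3.51 -0.17  0.  ] -0.046 [ 0.5542 -0.0663  0.2376]
0.3 [-4.2  -0.22  0.  ] -0.062 [ 0.5473 -0.0668  0.2376]
0.35 [-4.89 -0.26  0.  ] -0.078 [ 0.5404 -0.0672  0.2376]
0.4 [-5.58 -0.29  0.  ] -0.096 [ 0.5335 -0.0675  0.2376]
0.45 [-6.25 -0.3   0.  ] -0.115 [ 0.5268 -0.0676  0.2376]
0.5 [-6.92 -0.29  0.  ] -0.134 [ 0.5201 -0.0675  0.2376]
0.55 [-7.58 -0.26  0.  ] -0.154 [ 0.5135 -0.0672  0.2376]
0.6 [-8.23 -0.2   0.  ] -0.174 [ 0.507  -0.0667  0.2376]
0.529 [-7.3  -0.27  0.  ] -0.145 [ 0.5163 -0.0673  0.2376]
home [ 0.52929376 -0.07025075  0.1885    ]
```

Emit:
servo_tool --pt "-0.3 0 0 0" --pt "-0.7 0.02 0 0" --pt "-1.05 0 0 -0.005" --pt "-1.4 0 0 -0.01" --pt "-1.75 -0.02 0 -0.015" --pt "-2.1 -0.05 0 -0.02" --pt "-2.45 -0.08 0 -0.025" --pt "-2.8 -0.11 0 -0.03" --pt "-3.15 -0.14 0 -0.04" --pt "-3.5 -0.17 0 -0.045" --pt "-3.85 -0.2 0 -0.055" --pt "-4.2 -0.22 0 -0.06" --pt "-4.55 -0.24 0 -0.07" --pt "-4.9 -0.26 0 -0.08" --pt "-5.25 -0.28 0 -0.09" --pt "-5.6 -0.29 0 -0.095" --pt "-6.0 -0.3 0 -0.11" --pt "-6.5 -0.3 0 -0.12" --pt "-7.0 -0.29 0 -0.135" --pt "-7.3 -0.27 0 -0.145"

```text
time: 6.2
ee_pos: [0.5109, -0.0913, 0.2374]
tcp_rot: [-179.0, 0.0, -10.6]
wrist_force: [4.3, 0.4, 0.2]
opening: 0.0143
grasp_force: 41.3
```

Run:
```python
from h import *
from path import *
a=snap('top','t2.png');b=snap('side','s2.png')
for x in(-60,-48,-36):
    for z in (.168,.177,.189):
        w=np.r_[C+R@np.array([x,-2])/1000,z];print(x,z,proj('top',w).round(1),proj('side',w).round(1))
a=cv2.cvtColor(a,cv2.COLOR_RGB2BGR)[130:230,295:395];b=cv2.cvtColor(b,cv2.COLOR_RGB2BGR)[180:240,305:405]
cv2.imwrite('pics/ce.png',np.vstack([cv2.resize(b,None,fx=5.5,fy=5.5,interpolation=cv2.INTER_CUBIC),cv2.resize(a[45:],None,fx=5.5,fy=5.5*.85,interpolation=cv2.INTER_CUBIC)]))
```

```text
-60 0.168 [344.6 189.3] [338.6 216.4]
-60 0.177 [344.7 189.1] [338.6 213.9]
-60 0.189 [344.9 188.8] [338.7 210.5]
-48 0.168 [344.8 185.8] [342.9 216.2]
-48 0.177 [344.9 185.6] [343.  213.7]
-48 0.189 [345.1 185.3] [343.1 210.4]
-36 0.168 [345.  182.3] [347.3 216.1]
-36 0.177 [345.1 182. ] [347.4 213.6]
-36 0.189 [345.3 181.7] [347.5 210.3]
```

View pics/ce.png

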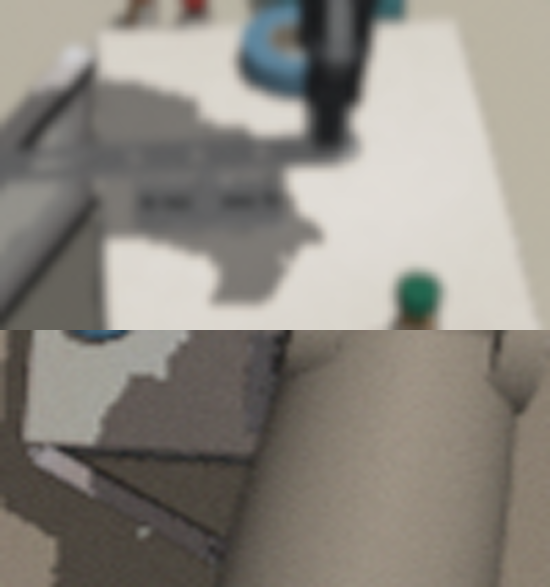

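The arm ended 23 mm to the right of the command, so I'll check its state before going on. In the crop the stay is clear above the roof, with the plate in shadow at about (150–280,200) and the door ajar.

Run:
```python
from h import *
o=get_obs()
for k,v in o.items():print(k,np.round(v,4))
```

```text
time 6.3
q [-10.6819   0.8738   6.4858  95.6304   0.9758 179.9359]
qd [ 0.5436  0.8895  0.5582 -0.3302 -0.0916 -0.0754]
joint_efforts [ -0.2668 -48.1945  45.4149   1.3769   0.5264  -0.0806]
ee_pos [ 0.511  -0.0914  0.2375]
tcp_rot [-1.790242e+02  1.730000e-02 -1.061770e+01]
wrist_force [ 2.3861  0.3446 -0.9534]
torque [-0.5523 -0.5796 -0.0842]
grasp_force 41.3956
opening 0.0146
```

Emit:
servo_tool --pt "0 0 0 0" --pt "0 0 0 0"

```text
time: 6.47
ee_pos: [0.5117, -0.091, 0.2372]
tcp_rot: [-179.0, 0.0, -10.6]
wrist_force: [3.1, 0.2, 0.1]
opening: 0.0144
grasp_force: 41.4
```

Joint 6 has reached its 180° limit because of the extra yaw. I'll unwind the yaw gradually, which should bring the arm back onto the line.

Emit:
servo_tool --pt "0 0 0 0.01" --pt "0 0 0 0.02" --pt "0 0 0 0.03" --pt "0 0 0 0.04" --pt "0 0 0 0.05" --pt "0 0 0 0.06" --pt "0 0 0 0.07" --pt "0 0 0 0.08" --pt "0 0 0 0.09" --pt "0 0 0 0.1" --pt "0 0 0 0.11" --pt "0 0 0 0.11" --pt "0 0 0 0.11" --pt "0 0 0 0.11"

```text
time: 7.63
ee_pos: [0.5116, -0.091, 0.2372]
tcp_rot: [-179.0, 0.0, -4.3]
wrist_force: [2.6, -0.4, -0.9]
opening: 0.0145
grasp_force: 44.8
```

Run:
```python
from h import *
o=get_obs();print(o['q'],o['ee_pos'])
b=snap('side','s3.png')
g=cv2.cvtColor(b,cv2.COLOR_RGB2BGR)[195:230,318:372]
g=np.clip(g.astype(float)*1.6,0,255).astype(np.uint8)
cv2.imwrite('pics/cf.png',cv2.resize(g,None,fx=14,fy=14,interpolation=cv2.INTER_CUBIC))
```

```text
[-10.61613269   1.06505805   6.6520572   95.7247582    0.96906589
 173.63844814] [ 0.51159178 -0.09098687  0.23720678]
```

View pics/cf.png

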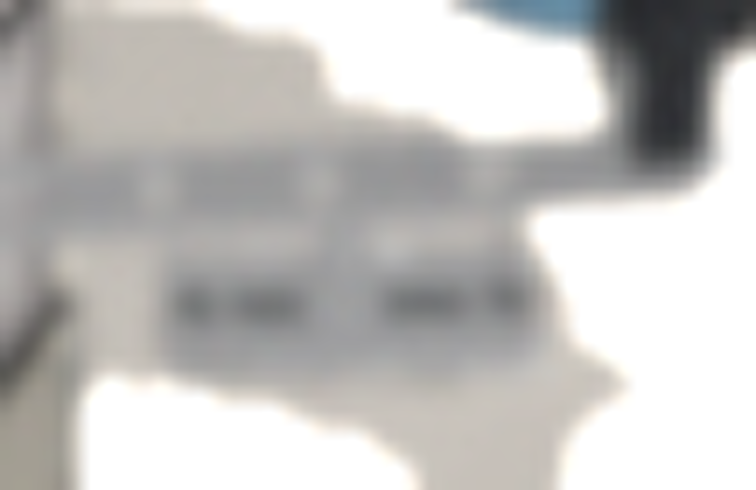

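The crop shows the plate spanning crop x 165–540 and the pin's collar near x 345. That puts the pin about 1.5 mm ahead of the plate's centre, matching the slot estimate from the top view. I'll move back in line and lower to a tilt of about 0.12.

Emit:
servo_tool --pt "0.05 0.3 0 0" --pt "0.1 0.6 0 0" --pt "0.15 0.9 0 0" --pt "0.25 1.2 0 0" --pt "0.3 1.5 0 0" --pt "0.35 1.8 0 0" --pt "0.4 2.1 0 0" --pt "0.43 2.37 0 0" --pt "0.43 2.37 0 0" --pt "0.6 2.34 -0.4 0" --pt "0.75 2.3 -0.8 0" --pt "0.88 2.28 -1.2 0" --pt "1.0 2.25 -1.6 0" --pt "1.1 2.22 -2.0 0" --pt "1.2 2.2 -2.3 0" --pt "1.26 2.19 -2.5 0" --pt "1.26 2.19 -2.5 0" --pt "1.26 2.19 -2.5 0"

```text
time: 9.18
ee_pos: [0.5242, -0.069, 0.2121]
tcp_rot: [-179.0, 0.0, -4.3]
wrist_force: [2.9, 0.1, 1.1]
opening: 0.0146
grasp_force: 40.4
```

Run:
```python
from h import *
from path import *
o=get_obs();print(o['ee_pos'],o['tcp_rot'],o['wrist_force'],o['q'])
for x in(-50,-48):
    pin=np.array([x,-2.])
    for t in(.12,.09,.05,0):print(x,t,knob(door_for(pin),t,pin))
b=snap('side','s4.png')
g=cv2.cvtColor(b,cv2.COLOR_RGB2BGR)[195:230,318:372]
g=np.clip(g.astype(float)*1.6,0,255).astype(np.uint8)
cv2.imwrite('pics/cg.png',cv2.resize(g,None,fx=14,fy=14,interpolation=cv2.INTER_CUBIC))
# predicted hole pixels if aligned
pin=np.array([-50,-2.]);a=door_for(pin);t=.12;d=(pin-P(a))/132
for s in(100,132,164):
    q=P(a)+d*(s*np.cos(t)-2*np.sin(t));print(s,(proj('side',np.r_[C+R@q/1000,(181+s*np.sin(t))/1000])-[318,195]+.5)*14)
print('pin tip',(proj('side',np.r_[C+R@pin/1000,.189])-[318,195]+.5)*14)
```

```text
[ 0.5241553  -0.06900351  0.21213864] [-1.79005952e+02  4.02154721e-02 -4.25652221e+00] [2.90921011 0.0575565  1.08801763] [ -8.03295555   1.77884506   4.58968717  92.91644819   0.98924056
 176.22300384]
-50 0.12 (array([ 0.52454728, -0.06918594,  0.21247691]), np.float64(-0.14528547668945277))
-50 0.09 (array([ 0.52599663, -0.06951108,  0.20654012]), np.float64(-0.14528547668945277))
-50 0.05 (array([ 0.52765758, -0.0698837 ,  0.19856017]), np.float64(-0.14528547668945277))
-50 0 (array([ 0.52929376, -0.07025075,  0.1885    ]), np.float64(-0.14528547668945277))
-48 0.12 (array([ 0.52665529, -0.06882002,  0.21247691]), np.float64(-0.13716494018049305))
-48 0.09 (array([ 0.52810722, -0.06913338,  0.20654012]), np.float64(-0.13716494018049305))
-48 0.05 (array([ 0.52977114, -0.0694925 ,  0.19856017]), np.float64(-0.13716494018049305))
-48 0 (array([ 0.53141026, -0.06984626,  0.1885    ]), np.float64(-0.13716494018049305))
100 [178.79207947 196.64516686]
132 [342.53962474 191.77652125]
164 [507.86872898 186.86606366]
pin tip [347.93425772 222.94641874]
```

View pics/cg.png

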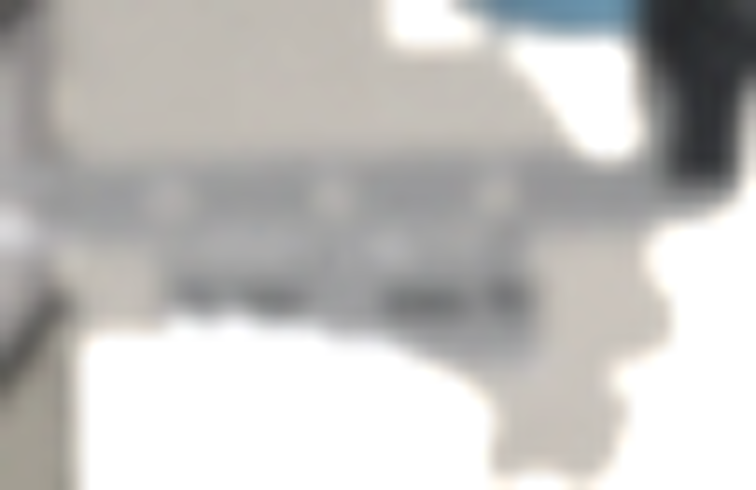

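In the crop the middle hole is at about (332,195), against a pin at about 345. Allowing for the predicted tilt offset, the hole is roughly 1 mm short. I'll lower slowly with a +1 mm correction, watching the force.

Emit:
servo_tool --pt "0.13 -0.01 -0.1 0" --pt "0.16 -0.02 -0.2 0" --pt "0.19 -0.02 -0.3 0" --pt "0.22 -0.03 -0.4 0" --pt "0.24 -0.03 -0.5 0" --pt "0.26 -0.04 -0.6 0" --pt "0.28 -0.04 -0.7 0" --pt "0.29 -0.05 -0.75 0" --pt "0.29 -0.05 -0.75 0" --pt "0.29 -0.05 -0.75 0"

```text
time: 10.07
ee_pos: [0.5271, -0.0695, 0.2048]
tcp_rot: [-179.0, 0.0, -4.3]
wrist_force: [2.5, -0.6, 1.3]
opening: 0.0147
grasp_force: 40.2
```

Emit:
servo_tool --pt "0.02 0 -0.1 0" --pt "0.04 -0.01 -0.2 0" --pt "0.06 -0.01 -0.3 0" --pt "0.08 -0.02 -0.4 0" --pt "0.08 -0.02 -0.4 0" --pt "0.08 -0.02 -0.4 0"

```text
time: 10.57
ee_pos: [0.5279, -0.0697, 0.2007]
tcp_rot: [-179.0, 0.0, -4.3]
wrist_force: [2.8, -0.8, 2.0]
opening: 0.0147
grasp_force: 40.2
```

Emit:
servo_tool --pt "0.02 0 -0.1 0" --pt "0.04 -0.01 -0.2 0" --pt "0.06 -0.01 -0.3 0" --pt "0.08 -0.02 -0.4 0" --pt "0.08 -0.02 -0.4 0" --pt "0.08 -0.02 -0.4 0"

```text
time: 11.07
ee_pos: [0.5288, -0.0699, 0.1967]
tcp_rot: [-179.0, 0.0, -4.3]
wrist_force: [2.4, -0.6, 3.1]
opening: 0.0142
grasp_force: 40.1
```

Emit:
servo_tool --pt "0.02 0 -0.1 0" --pt "0.03 -0.01 -0.2 0" --pt "0.04 -0.01 -0.3 0" --pt "0.05 -0.01 -0.4 0" --pt "0.06 -0.01 -0.5 0" --pt "0.06 -0.01 -0.5 0" --pt "0.06 -0.01 -0.5 0"

```text
time: 11.65
ee_pos: [0.5293, -0.0699, 0.1917]
tcp_rot: [-179.0, 0.0, -4.3]
wrist_force: [3.1, -0.2, 3.0]
opening: 0.0145
grasp_force: 40.1
```

Emit:
servo_tool --pt "0.01 0 -0.1 0" --pt "0.01 0 -0.2 0" --pt "0.01 0 -0.3 0" --pt "0.01 0 -0.35 0" --pt "0.01 0 -0.35 0" --pt "0.01 0 -0.35 0"

```text
time: 12.15
ee_pos: [0.5296, -0.07, 0.1891]
tcp_rot: [-179.0, -0.0, -4.3]
wrist_force: [2.2, -0.6, 7.2]
opening: 0.0149
grasp_force: 40.7
```

Emit:
servo_tool --pt "0 0 -0.05 0" --pt "0 0 -0.1 0" --pt "0 0 -0.1 0" --pt "0 0 -0.1 0"

```text
time: 12.48
ee_pos: [0.5297, -0.07, 0.1888]
tcp_rot: [-179.0, -0.1, -4.2]
wrist_force: [0.6, -0.5, 12.9]
opening: 0.0145
grasp_force: 41.2
```

The stay is seated on the collar. I'll ease the push and shift the load onto the pin, then open the fingers.

Emit:
servo_tool --pt "0.03 0 0.05 0" --pt "0.06 0 0.07 0" --pt "0.1 0 0.07 0" --pt "0.13 0 0.07 0" --pt "0.13 0 0.07 0" --pt "0.13 0 0.07 0"

```text
time: 12.98
ee_pos: [0.5299, -0.0699, 0.1889]
tcp_rot: [-179.0, 0.1, -4.2]
wrist_force: [-3.9, 0.6, 11.0]
opening: 0.0144
grasp_force: 41.1
```

Emit:
servo_tool --pt "-0.04 0 0.02 0" --pt "-0.05 0 0.02 0" --pt "-0.05 0 0.02 0"

```text
time: 13.23
ee_pos: [0.5298, -0.0699, 0.1889]
tcp_rot: [-179.0, 0.0, -4.3]
wrist_force: [-1.7, -0.5, 8.9]
opening: 0.0145
grasp_force: 40.9
```

Emit:
servo_tool --pt "0 0 0 0" --pt "0 0 0 0" --pt "0 0 0 0" --pt "0 0 0 0" --pt "0 0 0 0" --pt "0 0 0 0" --claw 0.5

```text
time: 13.73
ee_pos: [0.5302, -0.07, 0.1879]
tcp_rot: [-179.0, 0.0, -4.3]
wrist_force: [0.2, -0.7, -0.2]
opening: 0.0429
grasp_force: 0.0
```

Emit:
servo_tool --pt "0 0 0.5 0" --pt "0 0 1.5 0" --pt "0 0 3 0" --pt "0 0 5 0" --pt "0 0 7 0" --pt "0 0 9 0" --pt "0 0 11 0" --pt "-1 -3 12 0" --pt "-2 -7 12 0" --pt "-3 -11 12 0" --pt "-4 -15 12 0" --pt "-5 -19 12 0" --pt "-6 -23 12 0" --pt "-7 -27 12 0" --pt "-8 -31 12 0" --pt "-9 -35 12 0" --pt "-9 -35 12 0" --pt "-9 -35 12 0"

```text
time: 15.23
ee_pos: [0.4393, -0.422, 0.3079]
tcp_rot: [-179.0, 0.1, -4.5]
wrist_force: [0.5, -0.6, 0.7]
opening: 0.0423
grasp_force: 0.0
```

Run:
```python
from h import *
from path import *
b=snap('side','s5.png');a=snap('top','t5.png')
f=lambda g,s:cv2.resize(cv2.cvtColor(g,cv2.COLOR_RGB2BGR),None,fx=s,fy=s,interpolation=cv2.INTER_CUBIC)
A=f(a[130:240,290:400],5);B=f(b[170:280,305:415],5);A=A[:,:395];B=B[:,:400]
cv2.imwrite('pics/ch.png',np.hstack([A,B]))
pin=np.array([-49.7,-2.])
print('pin in top crop',(proj('top',np.r_[C+R@pin/1000,.185])-[290,130]+.5)*5)
print('home z tri knob pred',knob(door_for(pin),0,pin))
```

```text
pin in top crop [277.64888179 281.90695473]
home z tri knob pred (array([ 0.52961176, -0.0701891 ,  0.1885    ]), np.float64(-0.14405219386692436))
```

View pics/ch.png

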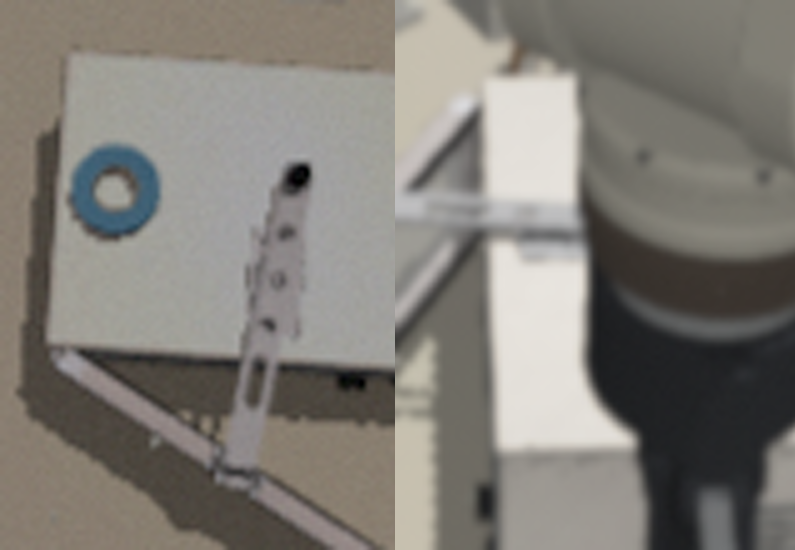

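The top crop shows the door held ajar with the middle hole over the pin at (279,280), matching the predicted (278,282). The tape is where it was, and the arm is clear.

```bash
python3 -c "
from workcell import *
print(job_done())"
```

```text
the job is handed in; nothing more can be done
None
```

The job is handed in, with no verdict returned: the stay's middle hole sits on the pin, pressed down to the collar, and it held the door ajar after release. The last top picture shows this and the tape in place; I didn't re-check the vial or the worktop items at the end.

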